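# Fit the red spacer sleeve on the lap spindle

## Task

Take the red spacer sleeve out of the sloping rack: slide it up its keyhole slot to the wide end and lift it off there. Then slide it, flange end down, over the upright spindle of the polishing machine, lowering it gently (not dropping it) until it sits fully home on the brass collar, and let go. Leave the blue sleeve in its slot and do not shove the other things about.

Things in the scene. Friction and masses are not known exactly. Their poses are not given: they have to be found in the camera images.
- red_sleeve: red spacer sleeve, a hollow spool 84 mm long, about 220 g. Origin: centre of its lower (flange) end; z along its axis to the other end. From the origin up: red flange 46 mm diameter from 0 to 8 mm, aluminium waist 33 mm diameter from 8 to 20 mm, red body 46 mm diameter from 20 to 84 mm. Bore 26 mm diameter all through. It starts hung in either of the rack's two slots
- red_grip (a point): a point on the red sleeve's axis 55 mm above its origin, inside the red part, a good place to grip. At the start the sleeve's waist is in the slot's narrow lower end, its flange under the plate, its body standing square on the plate, so its axis leans 25 degrees from vertical towards the robot
- blue_sleeve: a sleeve of the same shape and size in blue, in the rack's other slot; it stays there
- rack_plate: grey plate of the fixed rack, 240 mm wide, 154 mm long up the slope, 6 mm thick, sloping 25 degrees. Origin: on its top face, midway between the slots, level with where the sleeves hang. x runs up the slope (away from the robot), y along its width, z out of its top face. Two keyhole slots run along x at y = +58 and -58 mm: 36 mm wide from x = -16 to 32 mm, then 56 mm wide to x = 88 mm
- wide_left (a point): centre of the wide upper end (56 mm square, far corners bevelled) of the slot at plate y = +58 mm, on the plate's top face, 60 mm up the slope from where the sleeve hangs. A sleeve in the plate has its origin 20 mm below this face (body resting on the plate, 6 mm of play along its axis); here its flange can be lifted through, square to the plate
- wide_right (a point): centre of the wide upper end (56 mm square, far corners bevelled) of the slot at plate y = -58 mm, on the plate's top face, 60 mm up the slope from where the sleeve hangs. A sleeve in the plate has its origin 20 mm below this face (body resting on the plate, 6 mm of play along its axis); here its flange can be lifted through, square to the plate
- lapper: fixed flat-lap polishing machine: grey housing 200 x 180 mm, top at 66 mm, dark steel lap disc 148 mm diameter with its top at 86 mm, on it a brass collar 52 mm diameter with its top at 95 mm, and the steel spindle rising from the collar's middle. Origin: under the centre of the housing, on the table; z up
- seat (a point): centre of the brass collar's top face, where the sleeve's flange end must come to rest; on the spindle's axis, z up
- spindle_top (a point): tip of the upright spindle, 92 mm above the collar's top face. The spindle is 20 mm in diameter (3 mm clearance all round in the bore), its last 10 mm taper to 10 mm
- compound_bar: wrapped brown bar of polishing compound, 80 x 32 x 24 mm, lying loose near the middle; origin under its centre
- jar: small amber jar, 44 mm diameter, 60 mm high, loose, between rack and machine; origin under its centre
- graver: wood-handled graver, 140 mm long, lying loose on the right of the table; origin under its middle
- saw_frame: jeweller's saw frame, about 240 x 100 mm, lying loose on the left of the table
- beaker: glass beaker, 60 mm diameter, 85 mm high, loose, behind the task's things; origin under its centre
There are look-alikes about, which are no part of the job. Of the things that look like the red_sleeve, the middle-sized one is meant.

How it is judged (in metres and radians):
On the way, in this order (a step that is already met when the one before it is completed fails the run):
1. the red sleeve has been slid up its slot to the wide end, its waist still in the plate (x of red_sleeve in the frame of rack_plate above 0.045 m and z of red_sleeve in the frame of rack_plate between -0.03 and -0.003 m), for 0.1 s.
2. the red sleeve, upright and flange end down, is partly lowered over the spindle (for 0.2 s, so not dropped) (horizontal distance between red_sleeve and seat below 0.008 m and z of red_sleeve in the frame of seat between 0.008 and 0.088 m and angle between red_sleeve's own z axis and vertical below 0.2 rad), for 0.2 s.
At the end, for the whole second after the job is handed in: The red sleeve stands at rest round the spindle, flange end down, upright within 0.06 rad, its axis within 6 mm of the spindle's and its lower end within 3 mm of the brass collar's top face; the blue sleeve is within 15 mm of where it hung (horizontal distance between red_sleeve and seat below 0.006 m and z of red_sleeve in the frame of seat between -0.003 and 0.003 m and angle between red_sleeve's own z axis and vertical below 0.06 rad and linear speed of red_sleeve below 0.02 m/s and distance of blue_sleeve from where it was at the start of the episode below 0.015 m); the robot touches nothing.
It fails at once if the red sleeve is dropped on the spindle (faster than 0.35 m/s in the last 60 mm) (horizontal distance between red_sleeve and seat below 0.02 m and z of red_sleeve in the frame of seat below 0.06 m and linear speed of red_sleeve above 0.35 m/s).
It fails at once if the blue sleeve is moved more than 25 mm (distance of blue_sleeve from where it was at the start of the episode above 0.025 m).
It fails at once if a loose bystander is moved more than 40 mm (distance of any of compound_bar, jar, graver, saw_frame, beaker from where it was at the start of the episode above 0.04 m).
It also fails if it takes over 51 s, if anything falls off the work surface, if the arm or the gripper's body presses on something with over 40 N, if the wrist force passes 120 N, or if a joint passes its speed limit or range.

## Robot

A 6-joint arm with a two-finger parallel gripper is mounted at the origin on the work surface. World frame = base frame: x ahead of the robot, y to its left, z up, the work surface at z = 0. Lengths are in m, angles in degrees, forces in N, time in s.
With the tool pointing down it reaches from about 0.4 to 0.825 m from the base axis. Payload 7 kg.
Tool frame: the origin (TCP) lies at the very end of the fingers, on their centre line; the grasp point (between the pads) lies 19 mm behind it; x points along the fingers, z is the direction in which the jaws open and shut, and the axes are right-handed (so a half turn about x gives the same grasp; the last joint's range is limited). The gripper opens to 88 mm and grips with 3 to 60 N. Pads are 19 mm wide; open, the fingers measure 130 mm over their backs; the gripper's body (78 mm by 193 mm) begins 47 mm behind the grasp point.
Start: joints at [80.048, 20.546, 0.682, 0, -70.136, -16.507], TCP at [0.301, 0.604, 0.227] pointing down, gripper open.
Joint ranges: [-176.03, 176.03], [-82.01, 121.73], [-58.28, 71.71], [-173.87, 95.51], [-174.79, -0.11], [-173.66, 173.66]. Speed limits (degrees/s): [136.94, 136.94, 172.46, 180, 180, 180].

## Interface

Orientations are given as [roll, pitch, yaw] about the fixed x, y, z axes, in that order (R = Rz(yaw) Ry(pitch) Rx(roll)).
In Python, from plant import * gives the robot as it stands.
- The arm moves only by the tool arm_command, never from a script. Its argument "commands" is one flat list of numbers, 5 for each row, row after row: the shift along the tool's x, y, z in mm, then the turn about the tool's x in degrees, then the opening in per cent of the stroke, from 0 (shut) to 100 (fully open). A call has 1 to 5 rows; each row shifts and turns the pose as measured when the row begins, along the tool's axes as they then stand; what a row does not reach is not made up. A row lasts 1/8 s, in which the tool goes at most 62.5 mm and 10.7 degrees, less where a joint would pass 70% of its speed; a pose out of reach is approached as far as the arm can. A call is refused whole if a number of a shift passes 62.5 or a number of a turn 10.7, either way. A call with a gripper value outside its range is refused whole. The fingers move at their own pace and stop on an object; the grip force is fixed at half the most. Time passes only in rows, so rows that do not move let the fingers close. It gives the time, the measured TCP pose, the force and the opening at its end, in the units of the state.
- get_obs(): the state, without advancing time (a new reading comes with each control period).
- snapshot(name): name is "scene" or "top"; returns a dict with "frame" (384x512x3 uint8, blue, green, red), "fov_y" (degrees; the focal length in pixels is half the picture's height over the tangent of half this angle, whatever the lens; pixels are square), "cx", "cy" (the principal point, pixels), "world_to_cam" (4x4, takes a point from world to camera coordinates). Camera axes: x right, y up, looking along -z (the intrinsics and any distortion apply to the point x, -y, -z); pixel columns grow to the right and rows downward; lengths in m; the calibration is good to about 2 mm. A picture is of the moment at which its call begins. There is no depth.
- close_job(): hands the job in, once; it reports no verdict.
The state is a dict: "clock": time; "joint_pos": joint angles; "qvel": joint speeds; "tau": joint torques, N m; "tool_pos": TCP position; "orientation": TCP orientation; "force": force on the tool from outside, world axes, zero at the start; "moment": the same for the moment, N m; "opening": finger opening in m.
Only numpy, scipy, OpenCV 4.12 (cv2) and the standard library are available. Lean on these libraries where they do the work, as an engineer would, in place of code of your own. Each camera call takes 0.05 s, during which the arm holds its last target. There are 200 camera calls.

## Working session

There is one attempt and no reset: what is moved stays moved. The work goes in short steps, Python scripts to look and compute and a tool call to move; the robot and the scene stay as the last step left them, time stands still between calls to the robot, and variables do not carry over. Pictures are saved under pics/ and viewed, about 8 in all and at most 12, crops included, and the job is handed in when it is done.

Besides the shell and the picture viewer there is one more tool, called after "Emit:" as a command line: name --argument value ..., lists and objects as JSON in quotes. arm_command: Moves the arm, as the interface text tells. Its arguments: {"type":"object","properties":{"commands":{"type":"array"}},"required":["commands"]}

```bash
ls; mkdir -p pics; python3 - <<'E'
from plant import *
import cv2,pickle
o=get_obs();print({k:o[k] for k in('clock','tool_pos','orientation','force','opening')})
for n in("scene","top"):
    s=snapshot(n);pickle.dump(s,open(f'{n}0.pkl','wb'));cv2.imwrite(f'pics/{n}0.png',cv2.resize(s['frame'],(800,600),interpolation=cv2.INTER_CUBIC))
    print(n,{k:v for k,v in s.items() if k!='frame'})
E
```

```text
pics
{'clock': 0.0, 'tool_pos': array([0.30054226, 0.6038358 , 0.2256145 ]), 'orientation': array([   4.66262655,   89.90492376, -111.80217758]), 'force': array([ 0.42533282,  0.47222123, -0.65789996]), 'opening': 0.08754681392313153}
scene {'fov_y': 57.301621468414886, 'cx': 253.07160448168773, 'cy': 195.4825772361691, 'world_to_cam': array([[-0.18058762,  0.98339552,  0.01792664,  0.05508048],
       [-0.62722798, -0.12918313,  0.76804738,  0.25098555],
       [ 0.75761017,  0.12745575,  0.64014206, -1.54916332],
       [ 0.        ,  0.        ,  0.        ,  1.        ]])}
top {'fov_y': 57.48052314363449, 'cx': 253.8595894599115, 'cy': 196.90722040589432, 'world_to_cam': array([[ 2.61513426e-02, -9.99657501e-01,  9.93916338e-04,
         9.74179912e-03],
       [ 9.95039872e-01,  2.61259776e-02,  9.59848222e-02,
        -5.65972623e-01],
       [-9.59779145e-02, -1.52114559e-03,  9.95382301e-01,
        -1.12458887e+00],
       [ 0.00000000e+00,  0.00000000e+00,  0.00000000e+00,
         1.00000000e+00]])}
```

View pics/scene0.png

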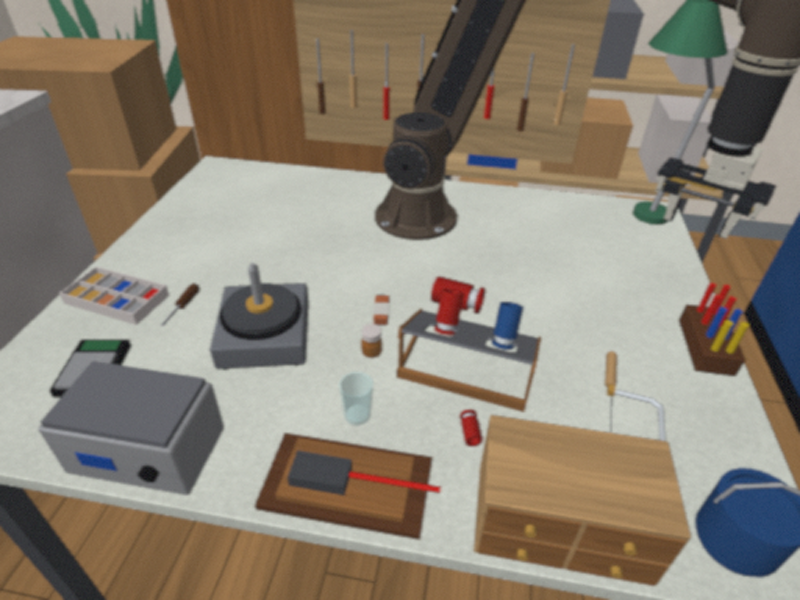

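View pics/top0.png

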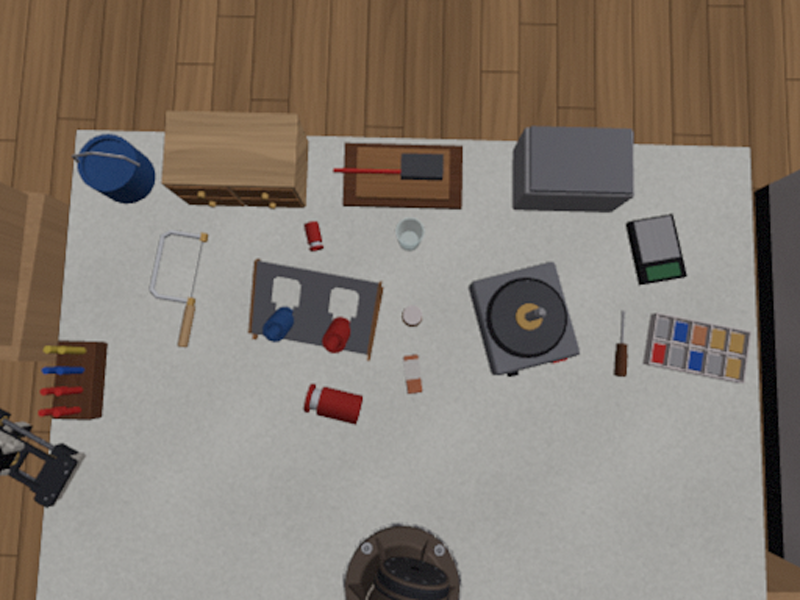

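Look-alikes for the red sleeve (800-px pictures):
- Large red spool lying in front of the rack: top (333,403), scene (455,298).
- Small red one lying behind the rack: top (314,236), scene (471,428).
- Middle one, standing in the rack: top (337,334), scene (447,318).

I choose the one in the rack, which is in the right slot (y = -58). The blue sleeve is at top (278,324). Next is a close crop to check the choice and locate features.

```bash
cat > h.py <<'E'
import numpy as np,cv2,pickle
def ld(n): return pickle.load(open(n+'.pkl','rb'))
def f_(s): return s['frame'].shape[0]/2/np.tan(np.radians(s['fov_y']/2))
def ray(s,p):
    M=np.array(s['world_to_cam']);f=f_(s)
    d=np.array([(p[0]-s['cx'])/f,-(p[1]-s['cy'])/f,-1.])
    d=M[:3,:3].T@d;return -M[:3,:3].T@M[:3,3],d/np.linalg.norm(d)
def onz(s,p,z):
    o,d=ray(s,p);return o+d*(z-o[2])/d[2]
def tri(s1,p1,s2,p2):
    A=np.zeros((3,3));b=np.zeros(3);R=[ray(s1,p1),ray(s2,p2)]
    for o,d in R:
        P=np.eye(3)-np.outer(d,d);A+=P;b+=P@o
    x=np.linalg.solve(A,b);return x,[1e3*np.linalg.norm(np.cross(x-o,d)) for o,d in R]
def proj(s,X):
    M=np.array(s['world_to_cam']);c=M[:3,:3]@np.asarray(X)+M[:3,3];f=f_(s)
    return np.array([s['cx']+f*c[0]/-c[2],s['cy']-f*c[1]/-c[2]])
E
python3 - <<'E'
from h import *
S,T=ld('scene0'),ld('top0')
def crop(s,x,y):
    c=cv2.resize(s['frame'][y:y+75,x:x+100],None,fx=4,fy=4,interpolation=cv2.INTER_CUBIC)
    for i in range(0,100,10):
        cv2.putText(c,str(x+i),(i*4,8),0,.3,(0,0,0),1);cv2.line(c,(i*4,9),(i*4,13),(0,0,0))
    for i in range(0,75,10):
        cv2.putText(c,str(y+i),(0,i*4+3),0,.3,(0,0,255),1)
    return c
cv2.imwrite('pics/c.png',np.vstack([np.hstack([crop(S,250,188),crop(T,155,163)]),np.hstack([crop(S,118,163),crop(T,290,165)])]))
E
```

```text
(no output)
```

View pics/c.png

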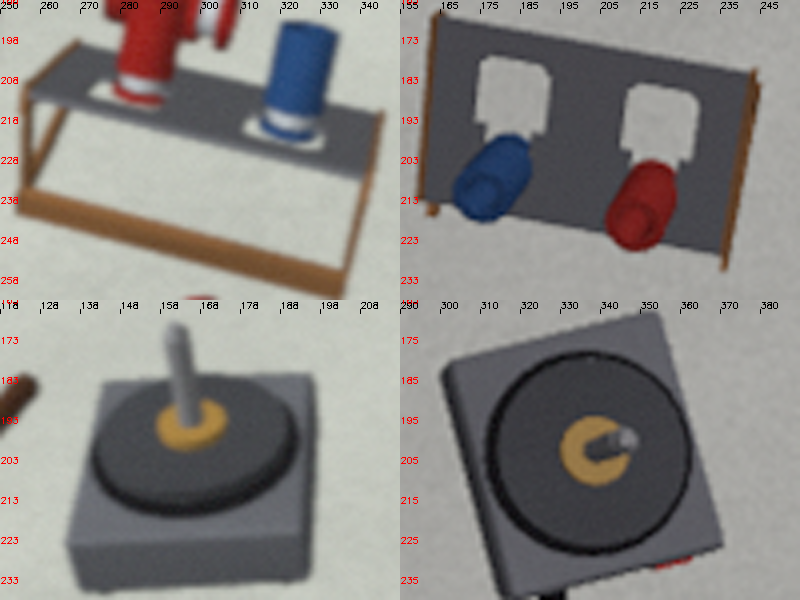

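The crops confirm the middle sleeve: its body stands on the plate in the right slot and the flange shows under the slot in the scene view. Next I fit the plate edges, the slot openings, the collar and the spindle tip in both views.

```bash
cat > m.py <<'E'
from h import *
S,T=ld('scene0'),ld('top0')
def lines(s,mask,C):
    cn=np.vstack([c[:,0] for c in cv2.findContours(mask,cv2.RETR_LIST,cv2.CHAIN_APPROX_NONE)[0]])/4.-.375
    L=[]
    for i in range(4):
        a,b=np.array(C[i]),np.array(C[(i+1)%4]);n=np.linalg.norm(b-a);d=(b-a)/n
        t=(cn-a)@d;e=(cn-a)@[-d[1],d[0]]
        p=cn[(t>.06*n)&(t<.94*n)&(abs(e)<2.5)].astype(np.float32)
        v=cv2.fitLine(p,cv2.DIST_HUBER,0,.01,.01).ravel();L.append(np.cross([v[2],v[3],1],[v[2]+v[0],v[3]+v[1],1]))
    r=[np.cross(L[i-1],L[i]) for i in range(4)];return np.array([x[:2]/x[2] for x in r])
def up(s): return cv2.cvtColor(cv2.resize(s['frame'],None,fx=4,fy=4,interpolation=cv2.INTER_CUBIC),cv2.COLOR_BGR2HSV)
# corners order: upslope-right, upslope-left, down-left, down-right
CT=[(243.3,181),(164.7,166),(160.5,213.7),(235.5,226.7)];CS=[(256.2,211.2),(342.5,232.5),(345.7,216),(269.5,199.2)]
HT,HS=up(T),up(S)
g=lambda H:((H[...,2]<130)&(H[...,1]<90)).astype(np.uint8)*255
ct,cs=lines(T,g(HT),CT),lines(S,g(HS),CS)
P=[]
for a,b in zip(ct,cs):
    x,e=tri(T,a,S,b);P.append(x);print(a.round(1),b.round(1),x.round(4),np.round(e,1))
P=np.array(P)
for i in range(4): print('side',np.linalg.norm(P[i]-P[i-1]).round(4))
c=P.mean(0);n=np.linalg.svd(P-c)[2][2];n*=np.sign(n[2]);print('c',c,'tilt',np.degrees(np.arccos(n[2])),'down dir yaw',np.degrees(np.arctan2(n[1],n[0])))
y=(P[1]+P[2]-P[0]-P[3]);print('y yaw',np.degrees(np.arctan2(y[1],y[0]))-90, 'y slope',y[2]/np.linalg.norm(y))
# slot wide ends on plane in top view
br=((HT[...,2]>140)&(HT[...,1]<60)).astype(np.uint8)
for nm,(x0,y0,x1,y1) in dict(L=(172,175,195,199),R=(208,183,232,205)).items():
    m=np.zeros_like(br);m[y0*4:y1*4,x0*4:x1*4]=br[y0*4:y1*4,x0*4:x1*4]
    k=max(cv2.findContours(m,0,1)[0],key=cv2.contourArea);q=[]
    for p in k[:,0]/4.-.375:
        o,d=ray(T,p);q.append(o+d*((c-o)@n)/(d@n))
    q=np.array(q)
    yv=y-(y@n)*n;yv/=np.linalg.norm(yv);xv=np.cross(yv,n);u=(q-c)@xv;w=(q-c)@yv
    print(nm,'u',u.min(),u.max(),'w',w.min(),w.max(),len(k))
# spindle
o=lambda H:((H[...,0]>12)&(H[...,0]<28)&(H[...,1]>110)&(H[...,2]>120)).astype(np.uint8)
E={}
for nm,s,H,(x0,y0,x1,y1) in(('T',T,HT,(320,185,360,220)),('S',S,HS,(150,180,185,205))):
    m=np.zeros(H.shape[:2],np.uint8);m[y0*4:y1*4,x0*4:x1*4]=o(H)[y0*4:y1*4,x0*4:x1*4]
    k=cv2.convexHull(np.vstack(cv2.findContours(m,0,1)[0]));e=cv2.fitEllipse(k);E[nm]=np.array(e[0])/4-.375;print(nm,'collar',E[nm],np.array(e[1])/4)
print('seat tri',tri(T,E['T'],S,E['S']),'T on .095',onz(T,E['T'],.095),'S',onz(S,E['S'],.0905))
print('tip',tri(T,(346.5,199.5),S,(162,170.2)))
E
python3 m.py
```

```text
[245.4 181.2] [254.1 210.9] [0.6037 0.0536 0.1177] [2.2 2.2]
[162.3 165.9] [341.8 232.7] [0.6443 0.3043 0.1203] [1.5 1.5]
[158.9 213.2] [345.2 216.6] [0.5028 0.3267 0.0534] [0.2 0.2]
[236.6 226.7] [268.6 198.3] [0.4658 0.0786 0.0547] [1.7 1.7]
side 0.1536
side 0.2539
side 0.1581
side 0.2508
c [0.55416908 0.19079382 0.08655135] tilt 24.625559002501213 down dir yaw 171.4913970719657
y yaw -8.844931641913902 y slope 0.0026596437647962794
L u -0.013074085830274227 0.053003740833258546 w 0.0322313883702712 0.08590408996375547 260
R u -0.010730143418560639 0.052492414840160324 w -0.08451408684659419 -0.029766179269792154 256
T collar [338.38619995 202.12001038] [16.29380417 16.83535194]
S collar [165.18777466 193.41256714] [11.45401287 17.5196991 ]
seat tri (array([ 0.54994329, -0.23791309,  0.09084003]), [np.float64(0.28984072305616077), np.float64(0.289840723056269)]) T on .095 [ 0.54966133 -0.23719776  0.095     ] S [ 0.54956637 -0.23779979  0.0905    ]
tip (array([ 0.54947581, -0.23706602,  0.18077262]), [np.float64(2.5501345407685374), np.float64(2.5501345407685694)])
```

The plate is 154–158 mm long and 250 mm wide (240 plus the side posts), at 24.6° tilt and about -8.9° yaw. I'll overlay the predicted sleeve circles, slot ends and spindle to verify.

```bash
cat > model.py <<'E'
from h import *
a=np.radians(25);ps=np.radians(-8.9)
xv=np.array([np.cos(a)*np.cos(ps),np.cos(a)*np.sin(ps),np.sin(a)]);yv=np.array([-np.sin(ps),np.cos(ps),0]);n=np.cross(xv,yv)
c=np.array([.55417,.19079,.08655])
O=c-.0345*xv+.0012*yv
pl=lambda x,y,z:O+x*xv+y*yv+z*n
seat=np.array([.5497,-.2372,.095])
E
python3 - <<'E'
from model import *
S,T=ld('scene0'),ld('top0')
print('O',O,'R0',pl(0,-.058,0),'grip',pl(0,-.058,.035),'wideR',pl(.06,-.058,0))
th=np.linspace(0,2*np.pi,60)
def crop(s,x,y):
    k=4;m=cv2.resize(s['frame'],None,fx=k,fy=k,interpolation=cv2.INTER_CUBIC)
    def pts(X,col):
        q=np.array([proj(s,v)*k+1.5 for v in X]).round().astype(np.int32);cv2.polylines(m,[q],True,col,1)
    for sy in(-.058,.058):
        for z in(0,.064): pts([pl(.023*np.cos(t),sy+.023*np.sin(t),z) for t in th],(0,255,255))
        pts([pl(.032,sy-.028,0),pl(.088,sy-.028,0),pl(.088,sy+.028,0),pl(.032,sy+.028,0)],(0,255,0))
    for r,z in((.026,0),(.01,0),(.01,.082),(.005,.092),(.074,-.009)): pts([seat+[r*np.cos(t),r*np.sin(t),z] for t in th],(0,255,0))
    return m[y*k:(y+75)*k,x*k:(x+100)*k]
cv2.imwrite('pics/ov.png',np.vstack([np.hstack([crop(S,250,170),crop(T,155,163)]),np.hstack([crop(S,118,163),crop(T,290,165)])]))
H=cv2.cvtColor(T['frame'],cv2.COLOR_BGR2HSV)
for nm,lo,hi,sy in(('red',0,8,-.058),('blue',100,125,.058)):
    m=((H[...,0]>=lo)&(H[...,0]<=hi)&(H[...,1]>130)).astype(np.uint8);m[:195]=0;m[226:]=0;m[:,:165]=0;m[:,228:]=0
    M=cv2.moments(m,True);sil=np.array([proj(T,pl(.023*np.cos(t),sy+.023*np.sin(t),z)) for t in th for z in(0,.064)],np.float32)
    Q=cv2.moments(cv2.convexHull(sil));print(nm,'meas',M['m10']/M['m00'],M['m01']/M['m00'],M['m00'],'pred',Q['m10']/Q['m00'],Q['m01']/Q['m00'],Q['m00'])
E
```

```text
O [0.5234645  0.19681298 0.07196967] R0 [0.5144913  0.1395113  0.07196967] grip [0.49987775 0.14179973 0.10369044] wideR [0.56821504 0.13109839 0.09732677]
red meas 215.29044117647058 214.1985294117647 272.0 pred 214.97892724005072 214.8155172624841 293.34722401644103
blue meas 178.05755395683454 207.28057553956833 278.0 pred 177.78301128680243 207.95218500885213 304.903728141333
```

View pics/ov.png

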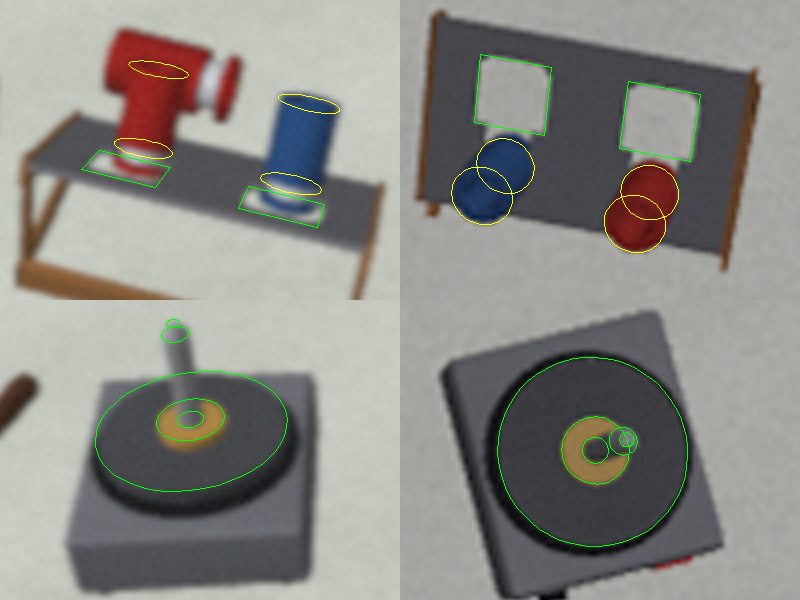

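The overlay fits within about 2 mm in both views: sleeve circles, slot ends, spindle tip and collar. Next I compute the approach moves.

```bash
cat > nav.py <<'E'
import sys
from plant import *
from model import *
from scipy.spatial.transform import Rotation as Ro
def st(): 
    o=get_obs();R=Ro.from_euler('xyz',o['orientation'],degrees=True).as_matrix();return o,np.array(o['tool_pos']),R
def to(tcp,jaw=None):
    o,p,R=st();d=R.T@(np.asarray(tcp)-p)*1e3
    s='';
    if jaw is not None:
        j=R.T@np.asarray(jaw);t=np.degrees(np.arctan2(-j[1],j[2]));t=(t+90)%180-90;s=f'turn {t:.1f}'
    print('t',round(o['clock'],2),'tcp',p.round(4),'F',np.round(o['force'],1),'open',round(o['opening']*1e3,1),'| shift mm',d.round(1),s);return R
G=.038
grip=lambda x,dz=0:pl(x,-.058,G+dz)-[0,0,.019]
E
python3 - <<'E'
from nav import *
R=to(grip(0)+[0,0,.13],yv);print(R.round(3));print('x axis err',R[:,0]);print('joints',get_obs()['joint_pos'])
E
```

```text
t 0.1 tcp [0.3006 0.6039 0.2257] F [-0.2  0.4  0.7] open 87.7 | shift mm [  8.9 383.1 325.2] turn -17.6
[[-0.001  0.895 -0.446]
 [-0.001 -0.446 -0.895]
 [-1.     0.     0.001]]
x axis err [-5.09171833e-04 -1.39368330e-03 -9.99998899e-01]
joints [ 8.00487502e+01  2.05876297e+01  6.39640267e-01 -1.58800831e-02
 -7.01357036e+01 -1.65066776e+01]
```

Emit:
arm_command --commands '[-50,0,0,-9,100,-40,0,0,-8.6,100]'

```text
clock: 0.35
tool_pos: [0.2999, 0.6021, 0.3125]
orientation: [-9.5, 89.4, -108.0]
force: [0.2, 0.1, 0.1]
opening: 0.0876
```

```bash
python3 -c "
from nav import *
to(grip(0)+[0,0,.13],yv)"
```

```text
t 0.35 tcp [0.2999 0.6021 0.3125] F [0.2 0.1 0.1] open 87.6 | shift mm [ 99.4 264.2 425. ] turn 0.5
```

Emit:
arm_command --commands '[0,27,43,0,100,0,27,43,0,100,0,27,43,0,100,0,27,43,0,100,0,27,43,0,100]'

```text
clock: 0.98
tool_pos: [0.4036, 0.3668, 0.3148]
orientation: [-11.7, 89.4, -109.7]
force: [1.3, 1.0, -0.3]
opening: 0.0875
```

Emit:
arm_command --commands '[0,27,43,0,100,0,27,43,0,100,0,27,43,0,100,0,20,30,0,100]'

```text
clock: 1.48
tool_pos: [0.4824, 0.1881, 0.3156]
orientation: [-15.9, 89.4, -113.9]
force: [1.2, 1.6, 0.3]
opening: 0.0878
```

```bash
python3 -c "
from nav import *
to(grip(0)+[0,0,.13],yv)"
```

```text
t 1.48 tcp [0.4824 0.1881 0.3156] F [1.2 1.6 0.3] open 87.8 | shift mm [98.5 22.8 42.4] turn 0.9
```

Emit:
arm_command --commands '[20,11,21,0.9,100,30,11,20,0,100,30,2,2,0,100,0,0,0,0,100]'

```text
clock: 1.98
tool_pos: [0.5, 0.1364, 0.2336]
orientation: [-18.5, 89.4, -117.8]
force: [-0.4, -1.0, 0.5]
opening: 0.0875
```

```bash
python3 -c "
from nav import *
to(grip(0),yv)"
```

```text
t 1.98 tcp [0.5    0.1364 0.2336] F [-0.4 -1.   0.5] open 87.5 | shift mm [146.2  -1.7  -6.8] turn -0.3
```

Emit:
arm_command --commands '[20,-1,-6,0,100,40,0,0,0,100,40,0,0,0,100,0,0,0,0,100]'

```text
clock: 2.48
tool_pos: [0.5026, 0.1444, 0.1371]
orientation: [20.9, 89.6, -78.2]
force: [0.4, -0.7, 0.7]
opening: 0.0875
```

```bash
python3 -c "
from nav import *
to(grip(0),yv)
s=snapshot('top');S=snapshot('scene')
cv2.imwrite('pics/pre.png',np.hstack([cv2.resize(q['frame'][y:y+100,x:x+100],(400,400),interpolation=cv2.INTER_CUBIC) for q,x,y in((S,250,150),(s,155,150))]))"
```

```text
t 2.48 tcp [0.5026 0.1444 0.1371] F [ 0.4 -0.7  0.7] open 87.5 | shift mm [49.7 -3.7  2.7] turn -0.2
```

View pics/pre.png

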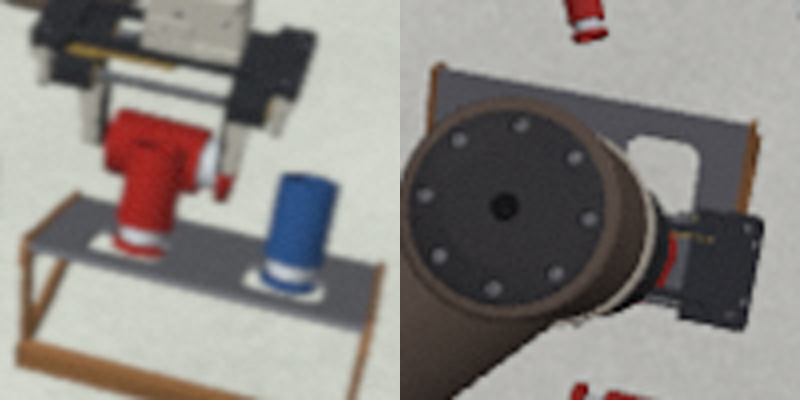

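The scene view shows the fingers (≈(92,110) and (232,165)) straddling the red sleeve, clear of the blue one. Now I descend and close.

Emit:
arm_command --commands '[25,-3,2,0,100,24,0,0,0,100,0,0,0,0,100]'

```text
clock: 2.95
tool_pos: [0.5066, 0.1472, 0.0981]
orientation: [104.0, 89.0, 5.1]
force: [-0.1, 0.1, 2.1]
opening: 0.0876
```

```bash
python3 -c "
from nav import *
to(grip(0),yv)"
```

```text
t 2.95 tcp [0.5066 0.1472 0.0981] F [-0.1  0.1  2.1] open 87.6 | shift mm [10.5 -7.2  6.4] turn -0.0
```

Emit:
arm_command --commands '[4,-5,4,0,100,0,0,0,0,100]'

```text
clock: 3.2
tool_pos: [0.5026, 0.145, 0.0973]
orientation: [109.5, 88.8, 10.6]
force: [1.0, 0.0, 0.9]
opening: 0.0877
```

```bash
python3 -c "
from nav import *
R=to(grip(0),yv);print(R.round(3))"
```

```text
t 3.2 tcp [0.5026 0.145  0.0973] F [1.  0.  0.9] open 87.7 | shift mm [ 9.7 -3.6  3.7] turn 0.0
[[ 0.021  0.988 -0.154]
 [ 0.004 -0.155 -0.988]
 [-1.     0.02  -0.007]]
```

Emit:
arm_command --commands '[8,-3,3,0,100,5,-3,3,0,100,0,0,0,0,100]'

```text
clock: 3.58
tool_pos: [0.4959, 0.14, 0.0845]
orientation: [111.4, 88.7, 12.6]
force: [-0.3, -0.9, -0.5]
opening: 0.0874
```

```bash
python3 -c "
from nav import *
R=to(grip(0),yv)"
```

```text
t 3.58 tcp [0.4959 0.14   0.0845] F [-0.3 -0.9 -0.5] open 87.4 | shift mm [-2.9  2.4 -2.4] turn 0.0
```

Emit:
arm_command --commands '[-2,2,-2,0,100,0,0,0,0,30,0,0,0,0,30,0,0,0,0,30,0,0,0,0,30]'

```text
clock: 4.2
tool_pos: [0.4988, 0.142, 0.0868]
orientation: [111.1, 88.6, 12.3]
force: [0.6, 0.1, 0.5]
opening: 0.0535
```

```bash
python3 -c "
from nav import *
R=to(grip(.06),yv)"
```

```text
t 4.2 tcp [0.4988 0.142  0.0868] F [0.6 0.1 0.5] open 53.5 | shift mm [-24.7  54.8  -0.1] turn 0.0
```

Emit:
arm_command --commands '[0,0,0,0,0,0,0,0,0,0,0,0,0,0,0,0,0,0,0,0]'

```text
clock: 4.7
tool_pos: [0.4987, 0.1419, 0.0868]
orientation: [110.8, 88.7, 11.9]
force: [-0.3, 0.5, -0.1]
opening: 0.0461
```

```bash
python3 -c "
from nav import *
R=to(grip(.06),yv)"
```

```text
t 4.7 tcp [0.4987 0.1419 0.0868] F [-0.3  0.5 -0.1] open 46.1 | shift mm [-24.8  54.9  -0.2] turn 0.0
```

Emit:
arm_command --commands '[-2.5,-1,0,0,0,-4,9,0,0,0,-4,9,0,0,0]'

```text
clock: 5.08
tool_pos: [0.5148, 0.1387, 0.0974]
orientation: [109.5, 88.8, 10.7]
force: [-0.1, 0.6, -3.1]
opening: 0.0462
```

```bash
python3 -c "
from nav import *
R=to(grip(.06,.003),yv);o,p,_=st();q=p+[0,0,.019]-O;print('plate xyz of grip mm',(np.array([q@xv,q@yv,q@n])*1e3).round(1))"
```

```text
t 5.08 tcp [0.5148 0.1387 0.0974] F [-0.1  0.6 -3.1] open 46.2 | shift mm [-17.3  37.   -0.8] turn 0.0
plate xyz of grip mm [ 19.2 -58.7  40.1]
```

Emit:
arm_command --commands '[-4,9,0,0,0,-4,9,0,0,0,-4,9,0,0,0,-4,9,0,0,0,0,0,0,0,0]'

```text
clock: 5.7
tool_pos: [0.5541, 0.1325, 0.1154]
orientation: [109.7, 88.8, 10.8]
force: [0.3, -0.4, -2.8]
opening: 0.0463
```

```bash
python3 -c "
from nav import *
R=to(grip(.06,.003),yv);o,p,_=st();q=p+[0,0,.019]-O;print('plate xyz of grip mm',(np.array([q@xv,q@yv,q@n])*1e3).round(1))
s=snapshot('top');S=snapshot('scene')
cv2.imwrite('pics/wide.png',np.hstack([cv2.resize(q['frame'][y:y+100,x:x+100],(400,400),interpolation=cv2.INTER_CUBIC) for q,x,y in((S,250,150),(s,155,150))]))"
```

```text
t 5.7 tcp [0.5541 0.1325 0.1154] F [ 0.3 -0.4 -2.8] open 46.3 | shift mm [-0.1 -3.1 -0.9] turn -0.0
plate xyz of grip mm [ 62.8 -58.9  39.6]
```

View pics/wide.png

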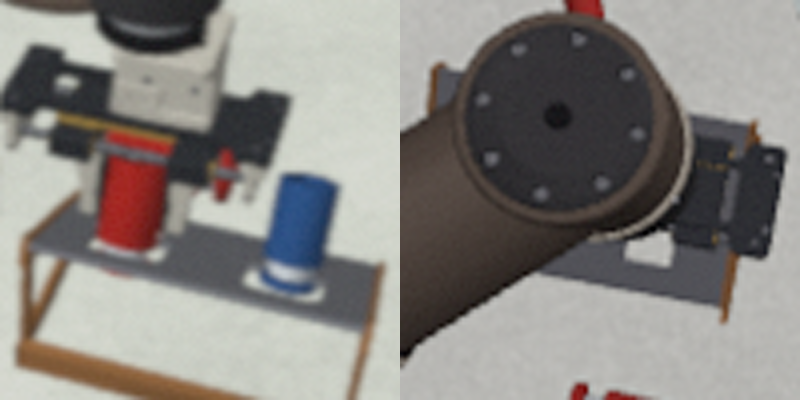

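The sleeve is in the wide end, with its flange still under the plate (scene (118,272)) and the blue sleeve untouched. Now I lift square to the plate.

Emit:
arm_command --commands '[0,-2.5,-0.5,0,0,-6,-3,0,0,0,-6,-3,0,0,0,-6,-3,0,0,0,-6,-3,0,0,0]'

```text
clock: 6.42
tool_pos: [0.5361, 0.1352, 0.14]
orientation: [109.0, 88.9, 10.1]
force: [-0.3, -0.4, -2.6]
opening: 0.046
```

```bash
cat > pp.py <<'E'
from nav import *
R=to(grip(.06,.03),yv);o,p,_=st();q=p+[0,0,.019]-O;print('plate xyz of grip mm',(np.array([q@xv,q@yv,q@n])*1e3).round(1))
E
python3 pp.py
```

```text
t 6.42 tcp [0.5361 0.1352 0.14  ] F [-0.3 -0.4 -2.6] open 46.0 | shift mm [ 0.1  3.6 -1. ] turn 0.0
plate xyz of grip mm [ 56.7 -59.   69.5]
```

Emit:
arm_command --commands '[-20,-6,0,0,0,-40,0,0,0,0,-50,0,0,0,0,-50,0,0,0,0,0,0,0,0,0]'

```text
clock: 7.05
tool_pos: [0.5255, 0.1353, 0.3071]
orientation: [110.3, 88.8, 11.4]
force: [0.3, 0.7, -4.2]
opening: 0.0463
```

```bash
python3 - <<'E'
from nav import *
to(np.array([.36,-.36,.30]),yv)
S=snapshot('scene');T=snapshot('top')
cv2.imwrite('pics/lift.png',np.hstack([cv2.resize(q['frame'][y:y+150,x:x+130],(390,450),interpolation=cv2.INTER_CUBIC) for q,x,y in((S,230,90),(T,140,140))]))
E
```

```text
t 7.05 tcp [0.5255 0.1353 0.3071] F [ 0.3  0.7 -4.2] open 46.3 | shift mm [  1.6 -87.3 514.9] turn 0.0
```

View pics/lift.png

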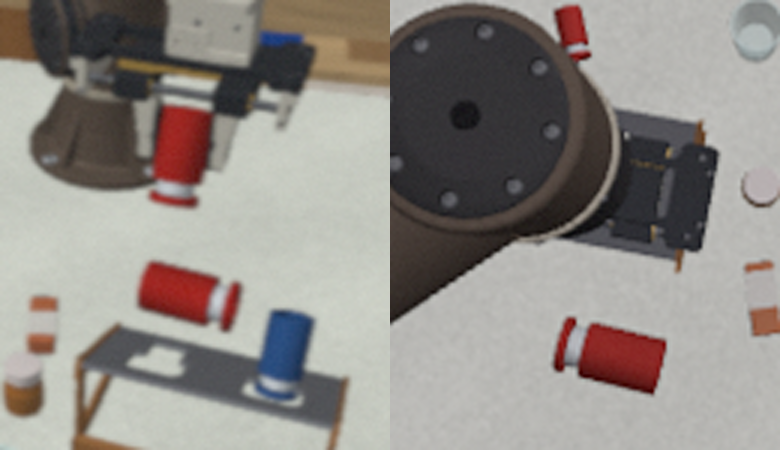

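```bash
python3 - <<'E'
from nav import *
S=snapshot('scene');o,p,R=st();g=p+R[:,0]*-.019
xh=np.array([np.cos(ps),np.sin(ps),0])
for l in(0,10,15,20,25,30):
    ax=np.array([0,0,1])*np.cos(np.radians(l))-xh*np.sin(np.radians(l))
    print(l,proj(S,g-ax*.058).round(1),'waist mid',proj(S,g-ax*.044).round(1))
E
```

```text
0 [288.5 156.6] waist mid [288.9 152.3]
10 [287.6 158.2] waist mid [288.2 153.5]
15 [287.1 158.9] waist mid [287.9 154. ]
20 [286.7 159.3] waist mid [287.6 154.3]
25 [286.3 159.6] waist mid [287.3 154.5]
30 [286.  159.8] waist mid [287.  154.6]
```

The sleeve is free and still leans 25° in the grip: its flange looks edge-on at scene crop (174,198). The tool can't tilt, so I'll stand the sleeve up on the empty table at about (0.34,-0.33) and re-grip it upright.

Emit:
arm_command --commands '[0,-10,46,0,0,0,-10,46,0,0,0,-10,46,0,0,0,-10,46,0,0,0,-10,46,0,0]'

```text
clock: 7.82
tool_pos: [0.4323, -0.0893, 0.2916]
orientation: [-31.2, 89.6, -129.8]
force: [0.2, -0.3, -2.7]
opening: 0.0463
```

Emit:
arm_command --commands '[0,-10,46,0,0,0,-10,46,0,0,0,-10,46,0,0,0,-10,46,0,0,0,-10,40,0,0]'

```text
clock: 8.45
tool_pos: [0.3413, -0.3088, 0.2855]
orientation: [-75.2, 89.0, -173.8]
force: [1.1, 0.4, -2.6]
opening: 0.0463
```

```bash
python3 - <<'E'
from nav import *
R=to(np.array([.34,-.33,.06]),yv);print(R.round(3),get_obs()['joint_pos'])
E
```

```text
t 8.45 tcp [ 0.3413 -0.3088  0.2855] F [ 1.1  0.4 -2.6] open 46.3 | shift mm [225.5   5.6  20.1] turn 0.3
[[-0.017  0.989 -0.149]
 [-0.002 -0.149 -0.989]
 [-1.    -0.016  0.004]] [-17.17497519  -1.9047127  -19.20006022   0.39639806 -73.58281003
  98.46893443]
```

Emit:
arm_command --commands '[45,1,5,0,0,45,1,5,0,0,45,1,5,0,0,45,1,4,0,0,30,0,0,0,0]'

```text
clock: 9.07
tool_pos: [0.3326, -0.3307, 0.0651]
orientation: [-82.9, 88.7, 178.1]
force: [0.5, -0.7, -3.3]
opening: 0.0458
```

Emit:
arm_command --commands '[0,0,0,0,0]'

```text
clock: 9.2
tool_pos: [0.3296, -0.3295, 0.0622]
orientation: [-88.2, 88.2, 172.8]
force: [-0.9, -0.3, -2.6]
opening: 0.0462
```

```bash
python3 - <<'E'
from nav import *
R=to(np.array([.34,-.33,.043]),yv);print(R.round(3))
E
```

```text
t 9.2 tcp [ 0.3296 -0.3295  0.0622] F [-0.9 -0.3 -2.6] open 46.2 | shift mm [18.8 10.9 -1.1] turn -0.1
[[-0.03   0.987 -0.156]
 [ 0.004 -0.156 -0.988]
 [-1.    -0.031  0.001]]
```

Emit:
arm_command --commands '[10,0,0,0,0,5,0,0,0,0]'

```text
clock: 9.45
tool_pos: [0.33, -0.3298, 0.0477]
orientation: [-86.6, 88.3, 174.4]
force: [0.7, 0.4, -2.2]
opening: 0.046
```

Emit:
arm_command --commands '[3,0,0,0,0,2,0,0,0,0]'

```text
clock: 9.7
tool_pos: [0.3309, -0.3302, 0.0435]
orientation: [-84.8, 88.5, 176.2]
force: [-0.2, -0.0, -2.6]
opening: 0.0461
```

Emit:
arm_command --commands '[2,0,0,0,0,2,0,0,0,0]'

```text
clock: 9.95
tool_pos: [0.3313, -0.3303, 0.04]
orientation: [-83.6, 88.6, 177.4]
force: [-0.9, 0.7, -2.7]
opening: 0.0463
```

Emit:
arm_command --commands '[2,0,0,0,0]'

```text
clock: 10.07
tool_pos: [0.3317, -0.3306, 0.0387]
orientation: [-82.2, 88.6, 178.9]
force: [-3.7, 6.4, 21.7]
opening: 0.046
```

Emit:
arm_command --commands '[0,5,0,0,0,0,5,0,0,0]'

```text
clock: 10.32
tool_pos: [0.3361, -0.331, 0.0388]
orientation: [-86.2, 88.0, 174.9]
force: [-9.6, 0.4, 8.8]
opening: 0.0464
```

Emit:
arm_command --commands '[0.5,5,0,0,0]'

```text
clock: 10.45
tool_pos: [0.3381, -0.3314, 0.0385]
orientation: [-87.1, 87.7, 174.0]
force: [-8.5, 1.3, 15.9]
opening: 0.0461
```

Emit:
arm_command --commands '[0.5,8,0,0,0,0.5,8,0,0,0]'

```text
clock: 10.7
tool_pos: [0.3481, -0.333, 0.0373]
orientation: [-88.7, 87.1, 172.3]
force: [-8.1, 1.7, 9.3]
opening: 0.0461
```

Emit:
arm_command --commands '[1,6,0,0,0]'

```text
clock: 10.82
tool_pos: [0.3518, -0.3336, 0.0363]
orientation: [-89.1, 86.8, 172.0]
force: [-6.0, 1.9, 10.9]
opening: 0.0462
```

```bash
python3 - <<'E'
from nav import *
R=to(np.array([.35,-.33,.036]),yv);print(R.round(3))
S=snapshot('scene');T=snapshot('top');o,p,R=st();g=p-R[:,0]*.019
a,b=proj(S,g),proj(T,g);print(a,b)
cv2.imwrite('pics/up.png',np.hstack([cv2.resize(q['frame'][int(c[1])-25:int(c[1])+35,int(c[0])-30:int(c[0])+30],(400,400),interpolation=cv2.INTER_CUBIC) for q,c in((S,a),(T,b))]))
E
```

```text
t 10.82 tcp [ 0.3518 -0.3336  0.0363] F [-6.   1.9 10.9] open 46.2 | shift mm [ 0.4 -2.3 -3.3] turn -0.0
[[-0.055  0.986 -0.155]
 [ 0.008 -0.155 -0.988]
 [-0.998 -0.055  0.001]]
[161.44914089 164.14968265] [365.82482013 266.07266044]
```

View pics/up.png

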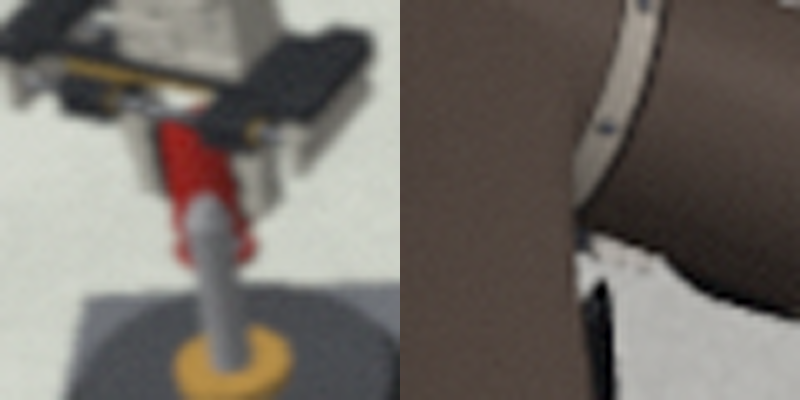

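The spindle hides most of the sleeve, but the grip point has followed the tipping arc: 20 mm forward and 2.5 mm down with steady force. I finish the arc and then release.

Emit:
arm_command --commands '[1,5,0,0,0,1,4,0,0,0]'

```text
clock: 11.18
tool_pos: [0.3572, -0.3345, 0.0346]
orientation: [-89.5, 86.4, 171.6]
force: [-4.3, 1.4, 11.0]
opening: 0.0463
```

Emit:
arm_command --commands '[0,0,0,0,20,0,0,0,0,54,0,0,0,0,60,0,0,0,0,65]'

```text
clock: 11.68
tool_pos: [0.3577, -0.335, 0.0353]
orientation: [-88.8, 86.5, 172.3]
force: [-0.1, 0.4, -0.0]
opening: 0.0556
```

Emit:
arm_command --commands '[0,0,0,0,70,0,0,0,0,70,0,0,0,0,70]'

```text
clock: 12.05
tool_pos: [0.358, -0.3351, 0.0353]
orientation: [-88.7, 86.5, 172.4]
force: [1.5, 1.0, 0.3]
opening: 0.0615
```

```bash
python3 - <<'E'
from nav import *
R=to(np.array([.36,-.335,.036]),yv);print(R.round(3))
E
```

```text
t 12.05 tcp [ 0.358  -0.3351  0.0353] F [1.5 1.  0.3] open 61.5 | shift mm [-0.9  1.9 -0.4] turn 0.0
[[-0.06   0.986 -0.154]
 [ 0.008 -0.154 -0.988]
 [-0.998 -0.061  0.001]]
```

Emit:
arm_command --commands '[-5,0,0,0,100,-30,-1,0,0,100,-50,0,0,0,100,-50,0,0,0,100,-20,-60,0,0,100]'

```text
clock: 12.68
tool_pos: [0.3093, -0.3274, 0.1973]
orientation: [-88.8, 86.2, 172.4]
force: [-1.9, -0.1, -1.2]
opening: 0.0873
```

```bash
python3 - <<'E'
from nav import *
R=to(np.array([.36,-.335,.036]),yv);print(R.round(3))
S=snapshot('scene');T=snapshot('top');pickle.dump(S,open('s1.pkl','wb'));pickle.dump(T,open('t1.pkl','wb'))
g=np.array([.358,-.335,.04]);a,b=proj(S,g),proj(T,g);print(a,b)
im=[]
for q,c in((S,a),(T,b)):
    x,y=int(c[0])-32,int(c[1])-32;print(x,y);im.append(cv2.resize(q['frame'][y:y+64,x:x+64],(400,400),interpolation=cv2.INTER_CUBIC))
cv2.imwrite('pics/stand.png',np.hstack(im))
E
```

```text
t 12.68 tcp [ 0.3093 -0.3274  0.1973] F [-1.9 -0.1 -1.2] open 87.3 | shift mm [157.6  61.7  -0.5] turn 0.1
[[-0.065  0.986 -0.153]
 [ 0.009 -0.153 -0.988]
 [-0.998 -0.065  0.001]]
[161.2753684  168.22887789] [364.66482655 264.09262229]
129 136
332 232
```

View pics/stand.png

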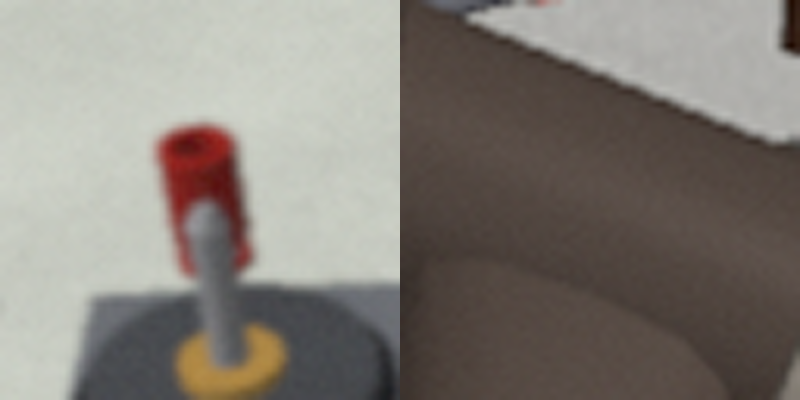

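The sleeve now stands upright, with its bore seen as a round ellipse at crop (197,150). I locate its axis from the top rim and the flange.

```bash
python3 - <<'E'
from nav import *
S=ld('s1')
H=cv2.cvtColor(cv2.resize(S['frame'],None,fx=4,fy=4,interpolation=cv2.INTER_CUBIC),cv2.COLOR_BGR2HSV)
m=(((H[...,0]<9)|(H[...,0]>172))&(H[...,1]>120)).astype(np.uint8);M=np.zeros_like(m);M[150*4:185*4,150*4:175*4]=m[150*4:185*4,150*4:175*4]
ys,xs=np.nonzero(M);print('red rows',ys.min()/4,ys.max()/4)
k=np.vstack(cv2.findContours(M,0,1)[0])[:,0]
# upper rim: topmost half ellipse; compare with rim predictions
hull=cv2.convexHull(k)[:,0]/4.-.375
th=np.linspace(0,2*np.pi,90)
from scipy.optimize import least_squares
top=hull[hull[:,1]<160.]
def rim(v,z):return np.array([proj(S,[v[0]+.023*np.cos(t),v[1]+.023*np.sin(t),z]) for t in th])
def f(v):
    r=rim(v,.084).astype(np.float32).reshape(-1,1,2);return [cv2.pointPolygonTest(r,(float(p[0]),float(p[1])),True) for p in top]
v=least_squares(f,[.358,-.335],diff_step=1e-3);print('axis from top rim',v.x,'res px',np.abs(v.fun).max(),len(top))
print('crop ctr',onz(S,(129+197/6.25,136+150/6.25),.084),'flange',onz(S,(129+216/6.25,136+257/6.25),.008))
to(np.r_[v.x,.036],yv)
E
```

```text
red rows 156.5 178.0
axis from top rim [ 0.36809341 -0.33004759] res px 0.5362643151030786 12
crop ctr [ 0.36778073 -0.32703691  0.084     ] flange [ 0.36843063 -0.32693237  0.008     ]
t 12.78 tcp [ 0.304  -0.3257  0.1976] F [ 0.7 -1.1 -0. ] open 87.4 | shift mm [157.1  74.3  -5.7] turn -0.1
```

Emit:
arm_command --commands '[10,40,-3,0,100,20,34,-3,0,100,20,0,0,0,100,0,0,0,0,100]'

```text
clock: 13.28
tool_pos: [0.3766, -0.3313, 0.1448]
orientation: [-88.8, 86.6, 172.1]
force: [-0.3, -0.5, 0.6]
opening: 0.0878
```

```bash
python3 - <<'E'
from nav import *
R=to(np.array([.367,-.329,.042]),yv);print(R[:,0].round(3))
E
```

```text
t 13.28 tcp [ 0.3766 -0.3313  0.1448] F [-0.3 -0.5  0.6] open 87.8 | shift mm [103.2  -3.8  -0.9] turn -0.1
[-0.058  0.008 -0.998]
```

Emit:
arm_command --commands '[30,-2,-1,0,100,30,-1,0,0,100,25,0,0,0,100,0,0,0,0,100]'

```text
clock: 13.78
tool_pos: [0.3708, -0.3306, 0.0626]
orientation: [-86.3, 86.9, 174.7]
force: [-0.1, 0.9, 0.9]
opening: 0.0878
```

```bash
python3 - <<'E'
from nav import *
R=to(np.array([.367,-.329,.042]),yv);print(R[:,0].round(3))
E
```

```text
t 13.78 tcp [ 0.3708 -0.3306  0.0626] F [-0.1  0.9  0.9] open 87.8 | shift mm [20.7 -2.9 -1. ] turn -0.1
[-0.053  0.005 -0.999]
```

Emit:
arm_command --commands '[12,-3,-1,0,100,8,-1,0,0,100,0,0,0,0,100]'

```text
clock: 14.15
tool_pos: [0.3674, -0.3297, 0.0446]
orientation: [-84.5, 87.2, 176.6]
force: [0.3, -0.5, -0.4]
opening: 0.0876
```

```bash
python3 - <<'E'
from nav import *
R=to(np.array([.367,-.329,.042]),yv);print(R[:,0].round(3))
E
```

```text
t 14.15 tcp [ 0.3674 -0.3297  0.0446] F [ 0.3 -0.5 -0.4] open 87.6 | shift mm [ 2.6 -0.4 -0.6] turn -0.1
[-0.049  0.003 -0.999]
```

Emit:
arm_command --commands '[0,0,0,0,0,0,0,0,0,0,0,0,0,0,0,0,0,0,0,0,0,0,0,0,0]'

```text
clock: 14.78
tool_pos: [0.3689, -0.3309, 0.0463]
orientation: [-81.9, 87.3, 179.2]
force: [-0.4, -0.8, 2.3]
opening: 0.046
```

Emit:
arm_command --commands '[0,0,0,0,0,0,0,0,0,0,0,0,0,0,0]'

```text
clock: 15.15
tool_pos: [0.3689, -0.3308, 0.0464]
orientation: [-82.1, 87.4, 179.0]
force: [0.3, -1.2, 1.7]
opening: 0.0458
```

Emit:
arm_command --commands '[-20,0,0,0,0,-50,0,0,0,0,-60,0,0,0,0,-60,0,0,0,0,-60,0,0,0,0]'

```text
clock: 15.78
tool_pos: [0.3762, -0.3275, 0.2943]
orientation: [-92.0, 86.3, 168.9]
force: [2.6, -0.3, -3.2]
opening: 0.046
```

```bash
python3 - <<'E'
from nav import *
R=to(np.array([seat[0],seat[1],.26]),yv);print(R[:,0].round(3))
E
```

```text
t 15.78 tcp [ 0.3762 -0.3275  0.2943] F [ 2.6 -0.3 -3.2] open 46.0 | shift mm [  24.4  159.  -116.3] turn -0.1
[-0.063  0.012 -0.998]
```

Emit:
arm_command --commands '[0,34,-25,0,0,0,34,-25,0,0,0,34,-25,0,0,0,30,-22,0,0,0,15,-10,0,0]'

```text
clock: 16.4
tool_pos: [0.5419, -0.2412, 0.2877]
orientation: [-95.1, 86.6, 165.7]
force: [-0.0, -0.3, -3.5]
opening: 0.0457
```

```bash
python3 - <<'E'
from nav import *
R=to(np.array([seat[0],seat[1],.26]),yv);print(R[:,0].round(3))
E
```

```text
t 16.4 tcp [ 0.5419 -0.2412  0.2877] F [-0.  -0.3 -3.5] open 45.7 | shift mm [27.2  8.7 -5. ] turn -0.3
[-0.058  0.015 -0.998]
```

Emit:
arm_command --commands '[12,7,-4,0,0,8,2,-2,0,0,0,0,0,0,0]'

```text
clock: 16.77
tool_pos: [0.5493, -0.2357, 0.2633]
orientation: [-95.5, 86.3, 165.3]
force: [-0.4, 0.1, -2.5]
opening: 0.0458
```

```bash
python3 - <<'E'
from nav import *
R=to(np.array([seat[0],seat[1],.26]),yv);print(R[:,0].round(3))
S=snapshot('scene');T=snapshot('top');pickle.dump(S,open('s2.pkl','wb'))
o,p,R=st();g=p-R[:,0]*.019;b=g-[0,0,.065];print('bottom',b)
th=np.linspace(0,2*np.pi,60)
k=8;x,y=135,125
m=cv2.resize(S['frame'][y:y+75,x:x+60],None,fx=k,fy=k,interpolation=cv2.INTER_CUBIC)
def c(ctr,r,z,col):
    q=np.array([(proj(S,ctr+[r*np.cos(t),r*np.sin(t),z])-[x,y])*k+k/2 for t in th]).round().astype(np.int32);cv2.polylines(m,[q],True,col,1)
c(seat,.005,.092,(0,255,0));c(seat,.026,0,(0,255,0));c(b,.023,0,(0,255,255));c(b,.023,.084,(0,255,255));c(b,.023,.008,(255,255,0))
cv2.imwrite('pics/over.png',m)
E
```

```text
t 16.77 tcp [ 0.5493 -0.2357  0.2633] F [-0.4  0.1 -2.5] open 45.8 | shift mm [3.2 0.9 1.4] turn -0.3
[-0.063  0.016 -0.998]
bottom [ 0.55082354 -0.23630549  0.21839421]
```

View pics/over.png

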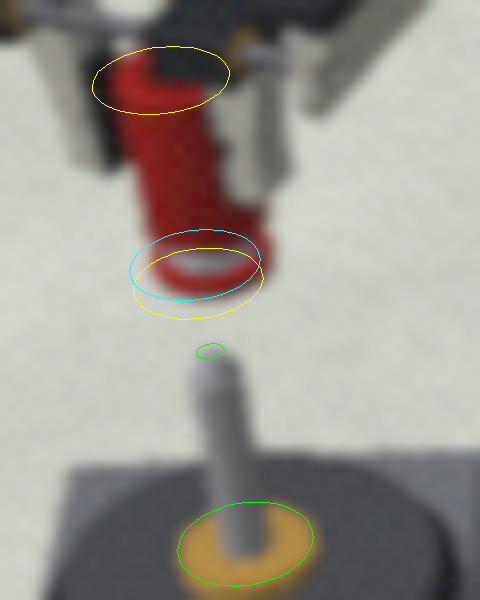

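The overlay shows the flange centre about 14 px (8× crop, ≈5 mm) right of the prediction and its lower edge about 20 px higher. I measure this numerically, with row extents of the sleeve and spindle.

```bash
python3 - <<'E'
from nav import *
S=ld('s2');k=8;x,y=135,125
f=cv2.resize(S['frame'][y:y+75,x:x+60],None,fx=k,fy=k,interpolation=cv2.INTER_CUBIC);H=cv2.cvtColor(f,cv2.COLOR_BGR2HSV)
m=((H[...,0]<9)|(H[...,0]>170))&(H[...,1]>110)
for r in range(60,305,12):
    c=np.nonzero(m[r])[0]
    if len(c):print(r,c.min(),c.max(),len(c))
ys=np.nonzero(m)[0];print('lowest',ys.max(),np.nonzero(m[ys.max()])[0].mean())
g=cv2.cvtColor(f,cv2.COLOR_BGR2GRAY).astype(int)
print('spindle'); 
for r in range(340,480,10): print(r,g[r,185:260:5])
b=np.array([.5508,-.2363,.2184])
J=lambda d:((proj(S,b+d)-proj(S,b))*k/.001/1).round(2)
for d in np.eye(3)*.001:print('px per mm',((proj(S,b+d)-proj(S,b))*k).round(2))
E
```

```text
60 121 154 34
72 108 156 49
84 104 200 97
96 107 203 97
108 111 203 93
120 112 204 93
132 114 207 94
144 117 212 96
156 124 216 93
168 138 215 78
180 141 217 77
192 143 221 79
204 147 229 83
216 148 257 110
228 150 257 108
240 155 265 111
252 157 267 18
264 156 265 35
276 161 257 97
288 173 234 62
lowest 293 200.0
spindle
340 [201 201 201 199 197 196 195 195 198 200 201 199 200 203 204]
350 [203 199 192 183 174 168 164 165 170 179 188 195 200 202 203]
360 [201 192 183 168 154 147 137 129 125 132 148 169 189 198 204]
370 [194 183 174 163 152 143 129 117 107 107 119 143 172 190 202]
380 [191 178 165 155 145 138 128 119 110 106 111 134 163 182 197]
390 [188 174 161 147 134 126 116 110 102  97 101 116 144 169 191]
400 [191 177 160 142 125 115 106 100  94  91  94 107 135 162 187]
410 [193 180 165 144 126 116 108 103  96  91  93 103 127 155 183]
420 [199 189 175 154 134 124 113 105  99  92  89  94 117 146 178]
430 [204 196 185 167 145 129 115 107 101  94  90  93 113 139 170]
440 [204 198 190 173 152 134 118 109 102  96  92  91 102 122 152]
450 [202 197 188 174 153 136 120 112 106  99  94  90  93 102 117]
460 [159 153 145 138 131 127 122 116 108 100  96  90  87  87  85]
470 [ 93  89  89  94 102 111 117 117 111 103  97  91  87  85  81]
px per mm [-1.05  1.51]
px per mm [2.61 0.32]
px per mm [-0.42 -2.29]
```

Emit:
arm_command --commands '[0,7,-2,0,0,0,4,-1.5,0,0,0,0,0,0,0]'

```text
clock: 17.25
tool_pos: [0.5617, -0.2351, 0.2654]
orientation: [-95.6, 86.5, 165.1]
force: [0.1, -0.1, -2.7]
opening: 0.0456
```

```bash
cat > fl.py <<'E'
from nav import *
o,p,R=st();to(p,yv);print('toolx',R[:,0].round(3))
S=snapshot('scene');k=8;x,y=135,125
f=cv2.resize(S['frame'][y:y+75,x:x+60],None,fx=k,fy=k,interpolation=cv2.INTER_CUBIC);H=cv2.cvtColor(f,cv2.COLOR_BGR2HSV)
m=((H[...,0]<9)|(H[...,0]>170))&(H[...,1]>110)
lo=np.nonzero(m)[0].max();w=m[lo-55:lo+1];L=[(np.nonzero(r)[0].min(),np.nonzero(r)[0].max()) for r in w];L=np.array(L)
l,r=L[10:,0].min(),L[10:,1].max();print('lowest',lo,np.nonzero(m[lo])[0].mean(),'L',l,'R',r,'R row',lo-55+np.argmax(L[:,1]))
b=p-R[:,0]*.019-[0,0,.065]
q=lambda P:((proj(S,P)-[x,y])*k+4).round(0)
print('pred b mid',b.round(4),q(b+[0,0,.004]),'seat-axis at that z',q(np.r_[seat[:2],b[2]+.004]),'L edges body',[(rr,np.nonzero(m[rr])[0].min()) for rr in range(lo-190,lo-50,20)])
np.save('last.npy',f)
E
python3 fl.py
```

```text
t 17.25 tcp [ 0.5617 -0.2351  0.2654] F [ 0.1 -0.1 -2.7] open 45.6 | shift mm [0. 0. 0.] turn -0.4
toolx [-0.058  0.015 -0.998]
lowest 308 193.0 L 142 R 257 R row 262
pred b mid [ 0.5628 -0.2354  0.2193] [186. 290.] seat-axis at that z [195. 269.] L edges body [(118, np.int64(98)), (138, np.int64(101)), (158, np.int64(104)), (178, np.int64(121)), (198, np.int64(129)), (218, np.int64(132)), (238, np.int64(136))]
```

The flange centre (199.5,269) now matches the spindle axis prediction (195–202,269). I lower gently while watching the force.

Emit:
arm_command --commands '[15,1,0,0,0,12,0.7,0,0,0,0,0,0,0,0]'

```text
clock: 17.68
tool_pos: [0.561, -0.2347, 0.2356]
orientation: [-95.7, 86.5, 165.0]
force: [-0.1, 0.8, -3.9]
opening: 0.0456
```

```bash
python3 fl.py; python3 -c "
import numpy as np,cv2;cv2.imwrite('pics/entry.png',np.load('last.npy'))"
```

```text
t 17.68 tcp [ 0.561  -0.2347  0.2356] F [-0.1  0.8 -3.9] open 45.6 | shift mm [0. 0. 0.] turn -0.4
toolx [-0.06   0.016 -0.998]
lowest 377 207.5 L 157 R 270 R row 333
pred b mid [ 0.5621 -0.235   0.1895] [200. 356.] seat-axis at that z [207. 337.] L edges body [(187, np.int64(113)), (207, np.int64(117)), (227, np.int64(121)), (247, np.int64(134)), (267, np.int64(144)), (287, np.int64(149)), (307, np.int64(153))]
```

View pics/entry.png

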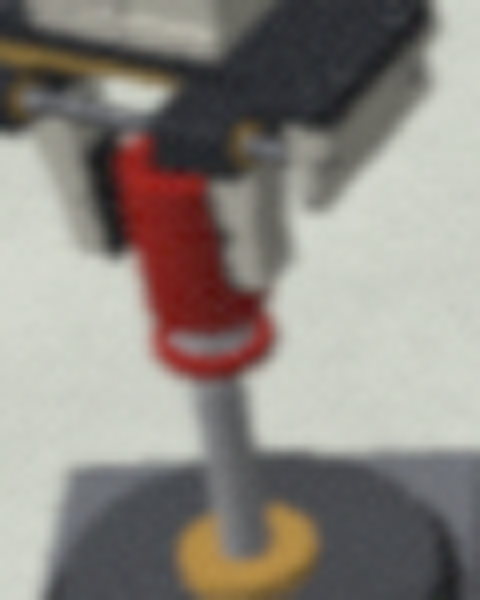

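The flange (centre ≈(213,338)) sits over the spindle axis, with the spindle emerging at (215,385). I continue down in small steps.

Emit:
arm_command --commands '[4,0.3,0,0,0,4,0.3,0,0,0]'

```text
clock: 17.98
tool_pos: [0.5619, -0.2349, 0.2284]
orientation: [-95.6, 86.6, 165.1]
force: [-0.6, 1.3, -3.4]
opening: 0.0458
```

Emit:
arm_command --commands '[4,0.3,0,0,0,4,0.3,0,0,0]'

```text
clock: 18.23
tool_pos: [0.5621, -0.2349, 0.2201]
orientation: [-95.7, 86.6, 165.1]
force: [0.3, 0.5, -2.2]
opening: 0.0458
```

Emit:
arm_command --commands '[4,0.2,0,0,0,4,0.2,0,0,0]'

```text
clock: 18.48
tool_pos: [0.5621, -0.2349, 0.2115]
orientation: [-95.7, 86.6, 165.1]
force: [0.7, 0.3, -2.7]
opening: 0.0454
```

Emit:
arm_command --commands '[4,0.2,0,0,0,4,0.2,0,0,0]'

```text
clock: 18.73
tool_pos: [0.562, -0.2348, 0.2029]
orientation: [-95.6, 86.6, 165.1]
force: [-0.2, 0.1, -1.7]
opening: 0.0456
```

```bash
python3 fl.py
```

```text
t 18.73 tcp [ 0.562  -0.2348  0.2029] F [-0.2  0.1 -1.7] open 45.6 | shift mm [0. 0. 0.] turn -0.4
toolx [-0.057  0.015 -0.998]
lowest 451 220.0 L 171 R 281 R row 405
pred b mid [ 0.5631 -0.2351  0.1569] [212. 429.] seat-axis at that z [220. 408.] L edges body [(261, np.int64(125)), (281, np.int64(130)), (301, np.int64(133)), (321, np.int64(148)), (341, np.int64(158)), (361, np.int64(162)), (381, np.int64(166))]
```

Emit:
arm_command --commands '[4,0,0,0,0,4,0,0,0,0]'

```text
clock: 19.02
tool_pos: [0.5613, -0.2348, 0.1941]
orientation: [-95.4, 86.6, 165.3]
force: [-0.2, -0.7, -2.4]
opening: 0.0455
```

Emit:
arm_command --commands '[4,0,0,0,0,4,0,0,0,0]'

```text
clock: 19.27
tool_pos: [0.5608, -0.2349, 0.1858]
orientation: [-95.1, 86.6, 165.6]
force: [0.4, -0.9, -2.4]
opening: 0.0457
```

Emit:
arm_command --commands '[4,0,0,0,0,4,0,0,0,0]'

```text
clock: 19.52
tool_pos: [0.5603, -0.235, 0.1773]
orientation: [-94.8, 86.6, 165.9]
force: [-1.0, -1.1, -1.7]
opening: 0.0458
```

Emit:
arm_command --commands '[4,0,0,0,0,4,0,0,0,0]'

```text
clock: 19.77
tool_pos: [0.5599, -0.2352, 0.1691]
orientation: [-94.4, 86.6, 166.4]
force: [-1.0, -1.3, -1.4]
opening: 0.046
```

Emit:
arm_command --commands '[4,-0.5,0,0,0,4,-0.5,0,0,0]'

```text
clock: 20.02
tool_pos: [0.5592, -0.2354, 0.1611]
orientation: [-93.8, 86.7, 166.9]
force: [0.7, -2.9, -0.5]
opening: 0.0457
```

Emit:
arm_command --commands '[4,-0.5,0,0,0,4,-0.5,0,0,0]'

```text
clock: 20.27
tool_pos: [0.5585, -0.2358, 0.1534]
orientation: [-93.1, 86.8, 167.6]
force: [1.3, -4.2, -0.5]
opening: 0.0455
```

Emit:
arm_command --commands '[3,0,1.5,0,0,3,0,1.5,0,0]'

```text
clock: 20.52
tool_pos: [0.5571, -0.2375, 0.1461]
orientation: [-94.9, 86.8, 165.8]
force: [1.9, 0.5, -1.9]
opening: 0.0457
```

Emit:
arm_command --commands '[3,0,0.5,0,0,2,0,0,0,0]'

```text
clock: 20.78
tool_pos: [0.5572, -0.2376, 0.1408]
orientation: [-95.5, 86.8, 165.2]
force: [-0.4, 0.1, 8.9]
opening: 0.0458
```

The flange meets the collar at the expected height (0.1408 − 0.0464 ≈ 0.094) with a 9 N reaction. I press slightly, then release.

Emit:
arm_command --commands '[1,0,0,0,0]'

```text
clock: 20.9
tool_pos: [0.5576, -0.2377, 0.1408]
orientation: [-95.2, 86.9, 165.6]
force: [-1.2, 1.4, 9.1]
opening: 0.0463
```

Emit:
arm_command --commands '[0,0,0,0,54,0,0,0,0,60,0,0,0,0,80,0,0,0,0,100,0,0,0,0,100]'

```text
clock: 21.52
tool_pos: [0.557, -0.2379, 0.1409]
orientation: [-94.7, 86.8, 166.1]
force: [0.1, 0.3, -0.8]
opening: 0.077
```

Emit:
arm_command --commands '[0,0,0,0,100,0,0,0,0,100,0,0,0,0,100]'

```text
clock: 21.9
tool_pos: [0.557, -0.2379, 0.1409]
orientation: [-94.7, 86.8, 166.1]
force: [0.1, -0.5, -0.1]
opening: 0.0878
```

Emit:
arm_command --commands '[-10,0,0,0,100,-40,-2,0,0,100,-50,-2,0,0,100,-50,0,0,0,100,0,-60,0,0,100]'

```text
clock: 22.52
tool_pos: [0.5041, -0.2302, 0.3004]
orientation: [-93.2, 86.7, 167.6]
force: [-1.0, 1.6, -0.3]
opening: 0.0877
```

Emit:
arm_command --commands '[0,-30,-50,0,100,0,-20,-50,0,100,0,0,-50,0,100,0,0,-50,0,100,0,0,-40,0,100]'

```text
clock: 23.15
tool_pos: [0.4901, 0.0184, 0.3118]
orientation: [-98.1, 87.3, 162.4]
force: [0.7, -0.1, -0.1]
opening: 0.0877
```

```bash
python3 - <<'E'
from nav import *
o,p,R=st();print(o['clock'],p)
th=np.linspace(0,2*np.pi,60);im=[]
for n_,(x,y) in(('scene',(135,155)),('top',(310,172))):
    S=snapshot(n_);k=6.25
    f=cv2.resize(S['frame'][y:y+64,x:x+64],(400,400),interpolation=cv2.INTER_CUBIC)
    for r,z in((.023,0),(.023,.084),(.005,.092)):
        q=np.array([(proj(S,seat+[r*np.cos(t),r*np.sin(t),z])-[x,y])*k+3 for t in th]).round().astype(np.int32);cv2.polylines(f,[q],True,(0,255,0),1)
    im.append(f)
    H=cv2.cvtColor(S['frame'],cv2.COLOR_BGR2HSV)
    if n_=='top':
        m=((H[...,0]>=100)&(H[...,0]<=125)&(H[...,1]>130)).astype(np.uint8);m[:195]=0;m[226:]=0;m[:,:165]=0;m[:,228:]=0
        M=cv2.moments(m,True);print('blue now',M['m10']/max(M['m00'],1),M['m01']/max(M['m00'],1),M['m00'],'before 178.06 207.28 278')
    ref=ld(n_+'0')['frame'];print(n_,'changed px',int((cv2.absdiff(ref,S['frame']).max(2)>60).sum()))
cv2.imwrite('pics/end.png',np.hstack(im))
E
```

```text
23.15 [0.49013799 0.01841527 0.31177907]
scene changed px 9499
blue now 0.0 0.0 0.0 before 178.06 207.28 278
top changed px 25814
```

View pics/end.png

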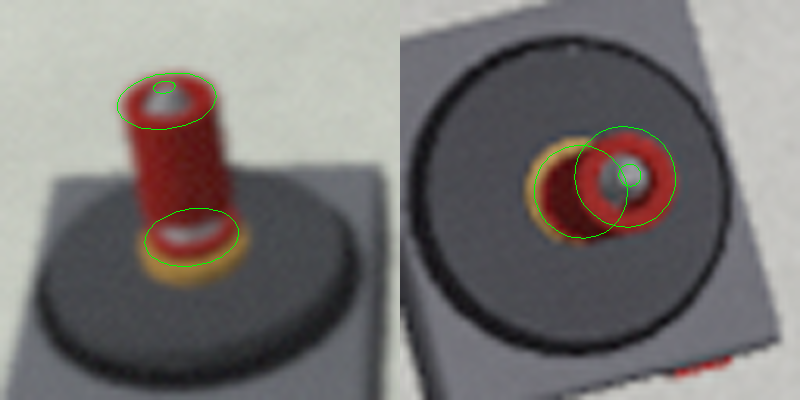

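The sleeve sits flush on the collar in both views, rim and tip within about 1 px of the seated prediction. I check the blue sleeve and the bystanders in the scene view, then hand in.

```bash
python3 - <<'E'
from nav import *
A=ld('scene0');B=snapshot('scene')
def cen(S,box,h):
    x0,y0,x1,y1=box;H=cv2.cvtColor(S['frame'],cv2.COLOR_BGR2HSV)[y0:y1,x0:x1];m=((H[...,0]>=h[0])&(H[...,0]<=h[1])&(H[...,1]>h[2])).astype(np.uint8);M=cv2.moments(m,True)
    return np.round([M['m10']/max(M['m00'],1),M['m01']/max(M['m00'],1),M['m00']],1)
for n_,b,h in(('blue',(305,188,345,230),(100,125,130)),('jar',(225,200,250,232),(5,22,90)),('bar',(235,183,255,210),(3,20,60)),('graver',(100,175,132,212),(3,20,80)),('saw',(380,220,402,255),(8,25,80))):
    print(n_,cen(A,b,h),cen(B,b,h))
d=cv2.absdiff(A['frame'],B['frame']).max(2);print('beaker diff',(d[235:275,213:243]>40).sum(),'force',get_obs()['force'].round(1),get_obs()['qvel'].max())
close_job()
E
```

```text
blue [ 19.5  17.4 270. ] [ 19.5  17.4 272. ]
jar [ 14.   17.2 133. ] [ 13.9  17.2 134. ]
bar [  8.4  15.5 100. ] [  8.5  15.4 101. ]
graver [19.7 13.7 74. ] [19.5 13.9 75. ]
saw [ 10.6  18.6 145. ] [ 10.6  18.6 145. ]
beaker diff 0 force [-0.1 -0.2 -0.4] 1.1060176109762427
the job is handed in; nothing more can be done
```

The red sleeve is seated on the brass collar and the job is handed in, at about 23 s of the 51 s allowed. No verdict was reported.

**What I did**
- I slid the middle-sized red sleeve (right slot) up to the wide end and lifted it off square to the plate.
- The tool can only point down, so the sleeve came away still leaning. I tipped it upright on the empty table in front of the machine and re-gripped it there.
- I lowered it over the spindle in 2–4 mm steps until the flange met the collar with about 9 N. Then I let go and moved the arm clear.

**Last checks**
- **Seating:** in both views the sleeve's rim and flange, with the spindle tip showing above it, sit within about 1 px of the fully-home prediction. The gripper height at contact put the lower end at 0.094 m, against the collar's 0.095 m.
- **Other things:** in the scene view the blue sleeve, jar, bar, graver and saw are within 0.2 px of where they started. The beaker area shows no change.

**What disagreed or failed**
- After the re-grip the flange was about 13 mm off the position I predicted from the gripper, because of an off-centre grip and some tilt. I corrected this from the camera before lowering.
- The top-view check of the blue sleeve was blocked by the arm, so only the scene view confirms it.

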